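# Check in the parts cases after the robotics lesson

### The arm

A 6-joint arm with a two-finger parallel gripper is mounted at the origin on the work surface. World frame = base frame: x ahead of the robot, y to its left, z up, the work surface at z = 0. Lengths are in mm, angles in rad, forces in N, time in s.
With the tool pointing down it reaches from about 275 to 750 mm from the base axis. Payload 10.2 kg.
Tool frame: the origin (TCP) lies on the front face of the gripper's body, between the roots of the fingers; the fingertips stand 73 mm ahead of it and the grasp point (between the pads) lies 54 mm ahead of it; z points along the fingers, y is the line along which they close (so a half turn about z gives the same grasp; the last joint's range is limited). The gripper opens to 85 mm and grips with 20 to 120 N. Pads are 22 mm wide; open, the fingers measure 114 mm over their backs; the gripper's body (76 mm by 85 mm) begins 54 mm behind the grasp point. The pads swing forward as they close: fully open they stand 13 mm farther back than shut.
Start: joints at [1.094, 0.313, 1.498, -0, 1.331, -0.223], TCP at [131.832, 508.185, 303.894] pointing down, gripper open.
Joint ranges: [-2.94, 2.94], [-0.97, 2.17], [0.19, 2.56], [-1.23, 4.37], [0.02, 3.11], [-2.88, 2.88]. Speed limits (rad/s): [2.39, 2.39, 3.01, 3.14, 3.14, 3.14].

### API

Orientations are given as a unit quaternion [w, x, y, z].
In Python, from rig import * gives the robot as it stands.
- The arm moves only by the tool step_arm, never from a script. Its argument "plan" is a list of rows, each an object with "offset": the shift along the tool's x, y, z in cm, a list of three; "rot": the turn, a rotation vector about the tool's x, y, z in degrees, a list of three; "gripper": the finger opening in cm, from 0 to 8.54. In form: [{"offset": [x, y, z], "rot": [wx, wy, wz], "gripper": gripper}, ...]. A call has 1 to 12 rows; each row is the pose to reach, as a shift and turn from the pose commanded when the call began, along the tool's axes at that moment; what a row does not reach only later rows make up. A row lasts 1/10 s, in which the tool goes at most 50 mm and 8.59 degrees, less where a joint would pass 70% of its speed; a pose out of reach is approached as far as the arm can. A call with a gripper value outside its range is refused whole. The fingers move at their own pace and stop on an object; "squeeze" is the grip in N (left out, the last holds). Time passes only in rows, so rows that repeat a pose let the fingers close. It gives the time, the measured TCP pose, the force, the opening and the grip force at its end, in the units of the state.
- sense(): the state, without advancing time (a new reading comes with each control period).
- capture(name): name is "scene" or "top"; returns a dict with "color" (400x640x3 uint8, red, green, blue), "depth" (400x640 float32, mm along the optical axis (not along the pixel's ray), 0 where there is no reading), "vertical_fov" (degrees; the focal length in pixels is half the picture's height over the tangent of half this angle, whatever the lens; pixels are square), "cx", "cy" (the principal point, pixels), "rvec" (rotation vector, rad) and "tvec" (3), from world to camera coordinates, as OpenCV has them. Camera axes: x right, y down, z forward; pixel columns grow to the right and rows downward; lengths in mm; the calibration is good to about 2 mm. A picture is of the moment at which its call begins.
- finish_job(): hands the job in; it is judged then, once.
The state is a dict: "time_s": time; "joints": joint angles; "dq": joint speeds; "tau": joint torques, N m; "eef_pos": TCP position; "ee_rot": TCP orientation; "force": force on the tool from outside, world axes, zero at the start; "wrist_torque": the same for the moment, N m; "grip_width": opening from 0.0 (shut) to 1.0 (fully open); "grip_force": force on a finger pad.
Only numpy, scipy, OpenCV 4.12 (cv2) and the standard library are available. Lean on these libraries where they do the work, as an engineer would, in place of code of your own. Each camera call takes 0.05 s, during which the arm holds its last target. There are 200 camera calls.

### The job

Check in the robotics sets: first push the upright metal reset tab of the grey counter unit all the way along its slot, towards the end of the unit where the plunger stands, and let it spring back. Then stack all the closed white parts cases flat and squarely one on another in one column centred and lined up on the plywood stand, and turn the double-ended metal key round in its cradle so that its disc end, not its fork, points out, away from the cradle's back plate, lying fully down in both saddles. Only when all of that is in place, press the counter's black plunger fully down and let it come back up, leaving column and key in order and the other things on the desk where they are.

Things in the scene. Friction and masses are not known exactly. Their poses are not given: they have to be found in the camera images.
- case0: closed flat parts case, a plain white box with a grey lid seam, 120 long (x) x 66 wide (y) x 26 high; 0.11 to 0.25 kg; all cases are alike, three to five are present (absent ones read None). Origin: centre of its underside, z up. Lies flat on the desk, z up, at the start; top and bottom are alike and either may end up on top
- case1: closed flat parts case, a plain white box with a grey lid seam, 120 long (x) x 66 wide (y) x 26 high; 0.11 to 0.25 kg; all cases are alike, three to five are present (absent ones read None). Origin: centre of its underside, z up. Lies flat on the desk, z up, at the start; top and bottom are alike and either may end up on top
- case2: closed flat parts case, a plain white box with a grey lid seam, 120 long (x) x 66 wide (y) x 26 high; 0.11 to 0.25 kg; all cases are alike, three to five are present (absent ones read None). Origin: centre of its underside, z up. Lies flat on the desk, z up, at the start; top and bottom are alike and either may end up on top
- case3: closed flat parts case, a plain white box with a grey lid seam, 120 long (x) x 66 wide (y) x 26 high; 0.11 to 0.25 kg; all cases are alike, three to five are present (absent ones read None). Origin: centre of its underside, z up. Lies flat on the desk, z up, at the start; top and bottom are alike and either may end up on top
- case4: closed flat parts case, a plain white box with a grey lid seam, 120 long (x) x 66 wide (y) x 26 high; 0.11 to 0.25 kg; all cases are alike, three to five are present (absent ones read None). Origin: centre of its underside, z up. Lies flat on the desk, z up, at the start; top and bottom are alike and either may end up on top
- stand: low plywood platform fixed to the desk, 140 (x) x 86 (y) x 12 high, dark rubber pad on top. Origin: centre of its underside. Cases stand on it with their long side along its x
- stand_top (a point): centre of the stand's top face, 12 mm above the desk; the column's centre line goes through it, the bottom case's underside lies on it, each further case 26 mm higher
- cradle: fixed grey key cradle: base 180 (x -80 to +100 mm) x 70 x 8 high, back plate 60 high at x +97. Two dark steel saddles, 8 thick, at x -27 and +27 (46 free between them for fingers), open at the top, carry the key along x: slot 23 wide, floor 30 above the desk, straight walls to 43, flared to about 46 wide at 53. Origin: on the desk midway between the saddles; -x points out, away from the back plate
- cradle_seat (a point): point on the slot's centre line midway between the saddles, at the height of the slot floor (30 mm above the desk): the key's origin lies here when seated
- key: loose double-ended aluminium key, 0.12 kg: square bar 18 x 18, 90 long about its origin; at +x a flat disc 40 diameter, 12 thick, centred 60 mm out; at -x a two-pronged fork 42 wide, 12 thick, from 41 to 81 mm out. Origin: middle of the bar's underside. Starts in the cradle with the fork out, disc towards the back plate. Seated it can slide some 9 mm either way
- key_disc (a point): centre of the key's disc, 60 mm from the key's origin along its +x, 9 mm above its underside
- counter: fixed grey counter unit, a box 120 (x) x 170 (y) x 60 high; the black plunger and the upright steel reset tab stand on its top. Origin: centre of its underside
- plunger (a joint): stroke of the vertical plunger in m: 0 up, grows as it is pressed down, 0.018 fully down at a hard stop; spring 3 N at the start to 9 N fully down, returns by itself
- plunger_top (a point): centre of the plunger's cap top (black cap of 40 diameter), 96 mm above the desk when up; moves with it. It stands at x +30, y +45 mm of the counter's origin
- reset_slide (a joint): travel of the reset tab in m: 0 at rest, grows as the tab is pushed along the counter's +y, 0.025 fully home at a hard stop; spring 2 N at the start to 8 N fully home, returns by itself
- reset_face (a point): middle of the pushed face of the reset tab (facing the counter's -y), 85 mm above the desk; moves with it. The tab is a steel plate 30 (counter x) x 8 thick (y), standing 41 above the counter's top, at rest at x -30, y 0 mm of the counter's origin; the counter's top is bare for 80 mm on its -y side
- wheel_a: loose black wheel lying flat, 48 diameter, 20 high; bystander, not to be disturbed. Origin: centre of its underside
- wheel_b: another such wheel; bystander, not to be disturbed. Origin: centre of its underside
- hub: loose white hub block 50 x 36 x 34; bystander, not to be disturbed. Origin: centre of its underside
- motor: loose grey motor 50 x 32 x 28; bystander, not to be disturbed. Origin: centre of its underside
- mouse: computer mouse 100 x 58 x 31; bystander, not to be disturbed. Origin: centre of its underside
- mug: white mug 76 diameter, 85 high; bystander, not to be disturbed. Origin: centre of its underside
There are look-alikes about, which are no part of the job. What is shaped like the case0 but green is not meant. What is shaped like the case4 but purple is not meant.

How it is judged (in metres and radians):
On the way, in this order (a step that is already met when the one before it is completed fails the run):
1. the reset tab has been pushed fully home (value of joint reset_slide above 0.022 m and value of joint plunger below 0.006 m), for 0.05 s.
2. all cases stand in the column, the key lies reversed in its cradle, plunger still up (horizontal distance between each of case0, case1, case2, case3, case4 and stand_top below 0.012 m and angle between the x axis of each of case0, case1, case2, case3, case4 and the x axis of stand, either way round below 0.14 rad and (angle between case0's own z axis and vertical below 0.1 rad or angle between case0's own z axis and vertical above 3.04 rad) and linear speed of each of case0, case1, case2, case3, case4, key below 0.03 m/s and contact force between each of case0, case1, case2, case3, case4, key and the fingers below 0.2 N and (angle between case1's own z axis and vertical below 0.1 rad or angle between case1's own z axis and vertical above 3.04 rad) and (angle between case2's own z axis and vertical below 0.1 rad or angle between case2's own z axis and vertical above 3.04 rad) and (angle between case3's own z axis and vertical below 0.1 rad or angle between case3's own z axis and vertical above 3.04 rad) and (angle between case4's own z axis and vertical below 0.1 rad or angle between case4's own z axis and vertical above 3.04 rad) and x of key_disc in the frame of cradle below -0.035 m and angle between the x axis of key and the x axis of cradle, either way round below 0.14 rad and horizontal distance between key and cradle_seat below 0.018 m and z of key in the frame of cradle_seat between -0.004 and 0.006 m and value of joint plunger below 0.003 m), for 0.2 s.
3. the plunger has been pressed fully down, with the column and key in place (horizontal distance between each of case0, case1, case2, case3, case4 and stand_top below 0.012 m and angle between the x axis of each of case0, case1, case2, case3, case4 and the x axis of stand, either way round below 0.14 rad and (angle between case0's own z axis and vertical below 0.1 rad or angle between case0's own z axis and vertical above 3.04 rad) and linear speed of each of case0, case1, case2, case3, case4, key below 0.03 m/s and contact force between each of case0, case1, case2, case3, case4, key and the fingers below 0.2 N and (angle between case1's own z axis and vertical below 0.1 rad or angle between case1's own z axis and vertical above 3.04 rad) and (angle between case2's own z axis and vertical below 0.1 rad or angle between case2's own z axis and vertical above 3.04 rad) and (angle between case3's own z axis and vertical below 0.1 rad or angle between case3's own z axis and vertical above 3.04 rad) and (angle between case4's own z axis and vertical below 0.1 rad or angle between case4's own z axis and vertical above 3.04 rad) and x of key_disc in the frame of cradle below -0.035 m and angle between the x axis of key and the x axis of cradle, either way round below 0.14 rad and horizontal distance between key and cradle_seat below 0.018 m and z of key in the frame of cradle_seat between -0.004 and 0.006 m and value of joint plunger above 0.0158 m), for 0.05 s.
At the end, for the whole second after the job is handed in: Cases flat, at rest, each within 12 mm of the stand's centre line and 0.14 rad of its long side (one square column); key in both saddles, within 18 mm of the seat and 0.14 rad of the slot, disc out; plunger and tab within 3 mm of rest; nothing held (all of step 2 and value of joint reset_slide below 0.003 m); the robot touches nothing.
It fails at once if a bystander (wheels, hub, motor, mouse, mug) is shoved more than 60 mm (distance of any of wheel_a, wheel_b, hub, motor, mouse, mug from where it was at the start of the episode above 0.06 m).
Of case0, case1, case2, case3, case4 only 3 to 5 are there at a start; the rules pass over those that are not, and their reading is None.
At some moment in a run one of key may be knocked a few centimetres aside while the robot is not near it.
Once in a run the grip may slacken for a moment while it holds something.
It also fails if it takes over 210 s, if anything falls off the work surface, if the arm or the gripper's body presses on something with over 40 N, if the wrist force passes 120 N, or if a joint passes its speed limit or range.

## Working session

There is one attempt and no reset: what is moved stays moved. The work goes in short steps, Python scripts to look and compute and a tool call to move; the robot and the scene stay as the last step left them, time stands still between calls to the robot, and variables do not carry over. Pictures are saved under pics/ and viewed, at most 14 in all, crops included, and the job is handed in when it is done.

Besides the shell and the picture viewer there is one more tool, called after "Call:" by a JSON object that holds its "name" and its "arguments". step_arm: Moves the arm, as the interface text tells. Its arguments: {"type":"object","properties":{"plan":{"type":"array"},"squeeze":{"type":"number"}},"required":["plan"]}

```bash
mkdir -p pics; cat > h.py <<'E'
from rig import *
import numpy as np, cv2
def world(c):
    d=c["depth"]; h,w=d.shape; f=h/2/np.tan(np.radians(c["vertical_fov"])/2)
    v,u=np.mgrid[:h,:w]; P=np.stack([(u-c["cx"])/f*d,(v-c["cy"])/f*d,d],-1)
    R=cv2.Rodrigues(np.array(c["rvec"],float))[0]; t=np.array(c["tvec"],float).ravel()
    W=(P-t)@R; W[d<=0]=np.nan
    return W
def save(c,n): cv2.imwrite("pics/"+n,cv2.cvtColor(c["color"],cv2.COLOR_RGB2BGR))
E
python3 - <<'E'
from h import *
import pickle
for n in("scene","top"):
    c=capture(n); save(c,n+"0.png"); pickle.dump(c,open(n+".pkl","wb"))
    print(n,c["rvec"],c["tvec"],c["vertical_fov"],c["cx"],c["cy"])
print(sense())
E
```

```text
scene [ 2.4044332   1.12360519 -0.31367735] [-286.16351799 -244.57948013 1556.21794821] 46.90760516873662 316.23678404291024 203.01760866339092
top [ 2.01817977 -2.1840026   0.24759219] [  16.98286492  472.9333813  1099.40210923] 55.78272857031245 317.0511633628047 189.907688857318
{'time_s': 0.1, 'joints': array([ 1.09359138e+00,  3.13424699e-01,  1.49835631e+00, -3.16324411e-05,
        1.33099200e+00, -2.23395318e-01]), 'dq': array([ 7.21261327e-05,  2.41956192e-04, -4.85562784e-04,  3.29766999e-04,
       -7.66648215e-04,  6.62768337e-04]), 'tau': array([ 1.92278261e-03, -4.12900651e+01, -2.60144538e+01, -1.97470026e-04,
        3.02296132e-03,  2.64569593e-05]), 'eef_pos': array([131.77171001, 508.04652412, 303.37837058]), 'ee_rot': array([-1.88109629e-04,  1.26560703e-01,  9.91958689e-01, -5.59610837e-04]), 'force': array([ 0.19407333,  0.43932259, -0.06955731]), 'wrist_torque': array([0.01562268, 0.03252734, 0.01617295]), 'grip_force': 0.0, 'grip_width': 1.0019140469611685}
```

```bash
ls -la .
```

```text
total 3520
drwxr-xr-x  3 agent agent    4096 Dec  1 23:11 .
drwxr-xr-x 23 root  root     4096 Dec  1 23:11 ..
-rw-r--r--  1 agent agent     420 Dec  1 23:11 h.py
drwxr-xr-x  2 agent agent    4096 Dec  1 23:11 pics
-rw-r--r--  1 agent agent 1792476 Dec  1 23:11 scene.pkl
-rw-r--r--  1 agent agent 1792476 Dec  1 23:11 top.pkl
```

View pics/top0.png

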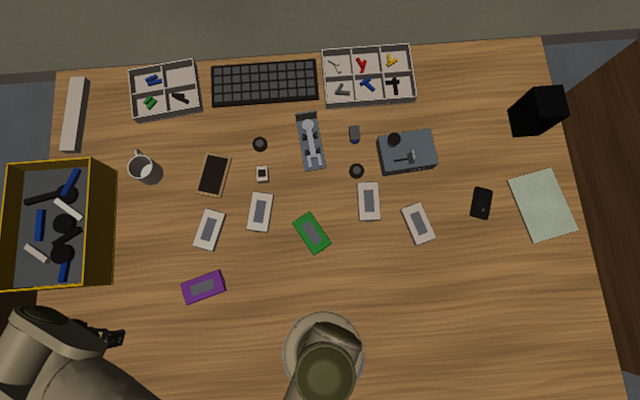

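View pics/scene0.png

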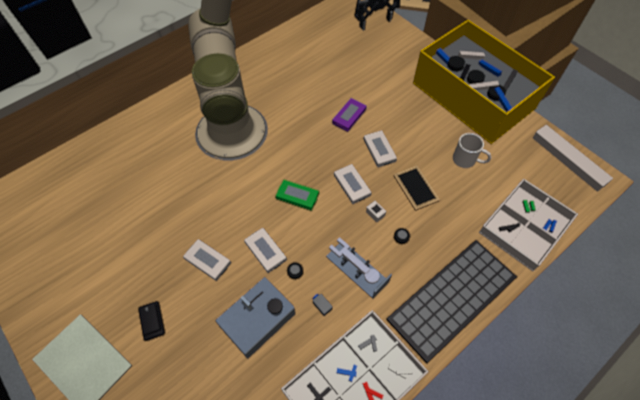

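Top view: white cases at (209,229), (260,212), (368,201) and (418,223). The look-alikes are green (311,232), purple (203,287) and the long white bar (74,115). The stand is at (213,174), the cradle with key at (310,140), the counter at (407,152) with plunger (394,139) and tab (405,157). Next I measure them and take one close crop to check the choices.

```bash
cat >> h.py <<'E'
def blobs(W,zlo,zhi,amin=60,region=None):
    m=((W[...,2]>zlo)&(W[...,2]<zhi)&(np.hypot(W[...,0],W[...,1])>200)).astype(np.uint8)
    n,l,s,c=cv2.connectedComponentsWithStats(m,connectivity=4)
    out=[]
    for i in range(1,n):
        if s[i,4]<amin: continue
        P=W[l==i]; r=cv2.minAreaRect(P[:,:2].astype(np.float32))
        (w,h),a=r[1],r[2]
        if w<h: w,h,a=h,w,a+90
        out.append((np.round(c[i]).astype(int).tolist(),np.round(r[0],1).tolist(),round(w),round(h),round((a+90)%180-90,1),round(float(np.median(P[:,2])),1),int(s[i,4])))
    return out
E
python3 - <<'E'
from h import *
import pickle
T=pickle.load(open("top.pkl","rb")); S=pickle.load(open("scene.pkl","rb"))
for n,c in(("top",T),("scene",S)):
    W=world(c); print(n,"desk z",np.nanmedian(W[150:330,230:330,2]))
    for b in blobs(W,18,32): print(b)
    print("stand");[print(b) for b in blobs(W,6,17)]
    print("counter");[print(b) for b in blobs(W,50,66)]
    print("hi");[print(b) for b in blobs(W,70,110,8)]
im=cv2.cvtColor(T["color"],cv2.COLOR_RGB2BGR)
cv2.imwrite("pics/crop1.png",cv2.resize(im[95:265,170:450],None,fx=2.8,fy=2.8,interpolation=cv2.INTER_CUBIC))
E
```

```text
top desk z 1.4017388434859124
([399, 51], [941.7, -343.0], 121, 60, 49.0, 25.4, 95)
([337, 52], [957.8, -126.9], 89, 12, 83.2, 24.4, 65)
([361, 63], [910.8, -209.5], 51, 29, 15.4, 23.3, 63)
([264, 81], [870.9, 126.7], 355, 148, 89.9, 21.5, 2964)
([176, 66], [950.3, 421.6], 106, 34, -63.3, 25.9, 81)
([141, 74], [926.3, 540.3], 123, 61, -47.7, 25.9, 112)
([403, 77], [841.9, -343.5], 120, 59, 46.7, 25.9, 92)
([368, 78], [846.7, -224.4], 91, 31, 89.7, 25.2, 109)
([80, 118], [793.6, 733.3], 258, 47, -13.8, 25.1, 236)
([394, 83], [820.2, -300.1], 51, 44, -11.5, 23.7, 78)
([340, 89], [818.5, -131.9], 42, 33, -34.2, 23.0, 61)
([178, 90], [839.0, 403.4], 99, 60, -82.4, 24.9, 94)
([144, 98], [837.3, 533.3], 116, 55, -44.2, 25.7, 134)
([383, 101], [763.1, -264.4], 212, 5, -90.0, 25.0, 117)
([514, 123], [656.9, -678.3], 102, 31, 16.6, 24.2, 90)
([169, 114], [773.7, 446.3], 220, 9, -82.0, 25.1, 135)
([354, 133], [658.3, -157.3], 56, 33, 0.1, 28.7, 148)
([260, 143], [651.7, 151.9], 45, 45, 70.0, 21.5, 147)
([357, 169], [537.2, -152.2], 46, 44, -66.3, 21.2, 155)
([112, 213], [461.0, 618.7], 278, 8,
[... 5709 characters left out ...]
[323.2, 618.3], 159, 12, -0.8, 58.1, 145)
([477, 118], [510.9, 619.7], 205, 55, 14.9, 58.5, 229)
([467, 156], [594.4, 483.9], 71, 29, 27.6, 57.6, 74)
([383, 283], [728.9, -5.3], 68, 7, -84.7, 59.6, 68)
([254, 317], [579.8, -313.1], 170, 122, -85.4, 60.4, 2778)
hi
([520, 1], [251.8, 1183.2], 51, 30, 77.2, 75.7, 40)
([62, 37], [-680.9, -253.7], 182, 38, 83.2, 90.4, 542)
([489, 70], [413.4, 763.5], 338, 196, 0.4, 93.8, 3090)
([18, 70], [-622.6, -445.7], 141, 26, -85.1, 89.6, 435)
([472, 99], [475.0, 653.4], 429, 199, 32.6, 90.2, 1121)
([472, 145], [584.7, 510.3], 86, 77, 59.8, 79.6, 237)
([246, 303], [549.1, -314.9], 31, 11, 8.4, 99.1, 64)
([275, 306], [606.2, -266.3], 38, 38, -67.1, 96.3, 203)
```

View pics/crop1.png

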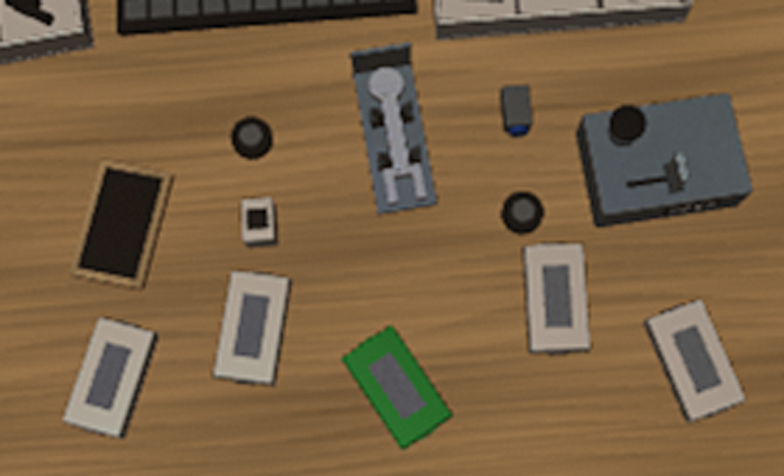

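Four white cases, each measuring about 120 x 66 at z 26, so they match the description. Green and purple are rejected. The stand, counter and cradle also match their sizes. The fork points towards the robot, so "out" is towards the robot.

Next is a move helper.

```bash
cat >> h.py <<'E'
from scipy.spatial.transform import Rotation as Rn
def pose(p):  # world x,y,z, yaw of tool y (deg), tool down
    a=np.radians(p[3]); y=np.array([np.cos(a),np.sin(a),0]); z=np.array([0,0,-1.])
    return Rn.from_matrix(np.stack([np.cross(y,z),y,z],1))
def plan(*wps):
    "offset cm / rotvec deg of each waypoint in the tool frame now, and rows from the former one"
    s=sense(); q=s["ee_rot"]; R0=Rn.from_quat([q[1],q[2],q[3],q[0]]); p0=s["eef_pos"]
    y=R0.as_matrix()[:,1]; print("t",round(s["time_s"],1),"at",np.round(p0,1),"yaw",round(np.degrees(np.arctan2(y[1],y[0])),1),"J6",round(s["joints"][5],2),"F",np.round(s["force"],1),"grip",round(s["grip_width"],3),round(s["grip_force"],1))
    pp,pR=p0,R0
    for w in wps:
        R=pose(w); o=R0.inv().apply(np.array(w[:3])-p0)/10; rv=np.degrees((R0.inv()*R).as_rotvec())
        n=max(np.linalg.norm(np.array(w[:3])-pp)/50,np.degrees((pR.inv()*R).magnitude())/8.59)
        print(w,"->",np.round(o,1).tolist(),np.round(rv,1).tolist(),"rows",round(n,1)); pp,pR=np.array(w[:3]),R
O=np.array([579.5,-313.5]); XD=np.array([.997,.078]); YD=np.array([-.078,.997])
def ctr(lx,ly): return (O+lx*XD+ly*YD).tolist()
E
python3 - <<'E'
from h import *
plan(ctr(-30,-45)+[250,4.5],ctr(-30,-45)+[143,4.5])
E
```

```text
t 0.1 at [131.8 508.  303.4] yaw 75.5 J6 -0.22 F [ 0.2  0.4 -0.1] grip 1.002 0.0
[553.1, -360.705, 250, 4.5] -> [-62.6, -73.5, 5.4] [-0.1, 0.0, 71.0] rows 19.3
[553.1, -360.705, 143, 4.5] -> [-62.6, -73.5, 16.1] [-0.1, 0.0, 71.0] rows 2.1
```

Call:
{"name": "step_arm", "arguments": {"plan": [{"offset": [-62.6, -73.5, 5.4], "rot": [0, 0, 71], "gripper": 0}, {"offset": [-62.6, -73.5, 5.4], "rot": [0, 0, 71], "gripper": 0}, {"offset": [-62.6, -73.5, 5.4], "rot": [0, 0, 71], "gripper": 0}, {"offset": [-62.6, -73.5, 5.4], "rot": [0, 0, 71], "gripper": 0}, {"offset": [-62.6, -73.5, 5.4], "rot": [0, 0, 71], "gripper": 0}, {"offset": [-62.6, -73.5, 5.4], "rot": [0, 0, 71], "gripper": 0}, {"offset": [-62.6, -73.5, 5.4], "rot": [0, 0, 71], "gripper": 0}, {"offset": [-62.6, -73.5, 5.4], "rot": [0, 0, 71], "gripper": 0}, {"offset": [-62.6, -73.5, 5.4], "rot": [0, 0, 71], "gripper": 0}, {"offset": [-62.6, -73.5, 5.4], "rot": [0, 0, 71], "gripper": 0}, {"offset": [-62.6, -73.5, 5.4], "rot": [0, 0, 71], "gripper": 0}, {"offset": [-62.6, -73.5, 5.4], "rot": [0, 0, 71], "gripper": 0}]}}

```text
time_s: 1.3
eef_pos: [393.6, -33.0, 270.3]
ee_rot: [0.0, 0.679, 0.734, 0.0]
force: [0.7, 1.0, 0.3]
grip_width: 0.003
grip_force: 0.0
```

```bash
python3 - <<'E'
from h import *
plan(ctr(-30,-45)+[250,4.5],ctr(-30,-45)+[143,4.5])
E
```

```text
t 1.3 at [393.6 -33.  270.3] yaw 4.4 J6 -0.46 F [0.7 1.  0.3] grip 0.003 0.0
[553.1, -360.705, 250, 4.5] -> [-33.9, 13.4, 2.0] [0.0, -0.0, -0.1] rows 7.3
[553.1, -360.705, 143, 4.5] -> [-33.9, 13.4, 12.7] [0.0, -0.0, -0.1] rows 2.1
```

Call:
{"name": "step_arm", "arguments": {"plan": [{"offset": [-33.9, 13.4, 2], "rot": [0, 0, 0], "gripper": 0}, {"offset": [-33.9, 13.4, 2], "rot": [0, 0, 0], "gripper": 0}, {"offset": [-33.9, 13.4, 2], "rot": [0, 0, 0], "gripper": 0}, {"offset": [-33.9, 13.4, 2], "rot": [0, 0, 0], "gripper": 0}, {"offset": [-33.9, 13.4, 2], "rot": [0, 0, 0], "gripper": 0}, {"offset": [-33.9, 13.4, 2], "rot": [0, 0, 0], "gripper": 0}, {"offset": [-33.9, 13.4, 2], "rot": [0, 0, 0], "gripper": 0}, {"offset": [-33.9, 13.4, 2], "rot": [0, 0, 0], "gripper": 0}, {"offset": [-33.9, 13.4, 6], "rot": [0, 0, 0], "gripper": 0}, {"offset": [-33.9, 13.4, 10], "rot": [0, 0, 0], "gripper": 0}, {"offset": [-33.9, 13.4, 12.7], "rot": [0, 0, 0], "gripper": 0}, {"offset": [-33.9, 13.4, 12.7], "rot": [0, 0, 0], "gripper": 0}]}}

```text
time_s: 2.5
eef_pos: [551.9, -357.2, 138.9]
ee_rot: [-0.004, 0.679, 0.734, 0.0]
force: [-0.5, -0.4, -0.4]
grip_width: -0.0
grip_force: 0.0
```

```bash
python3 - <<'E'
from h import *
plan(ctr(-30,-20)+[143,4.5],ctr(-30,6)+[143,4.5],ctr(-30,-30)+[143,4.5])
E
```

```text
t 2.5 at [ 551.9 -357.2  138.9] yaw 4.5 J6 -0.83 F [-0.5 -0.4 -0.4] grip -0.0 0.0
[551.15, -335.78, 143, 4.5] -> [2.1, 0.1, -0.4] [-0.3, -0.4, -0.0] rows 0.4
[549.1220000000001, -309.85799999999995, 143, 4.5] -> [4.7, 0.1, -0.4] [-0.3, -0.4, -0.0] rows 0.5
[551.9300000000001, -345.75, 143, 4.5] -> [1.1, 0.1, -0.4] [-0.3, -0.4, -0.0] rows 0.7
```

Call:
{"name": "step_arm", "arguments": {"plan": [{"offset": [1.5, 0, 0], "rot": [0, 0, 0], "gripper": 0}, {"offset": [3, 0, 0], "rot": [0, 0, 0], "gripper": 0}, {"offset": [4, 0, 0], "rot": [0, 0, 0], "gripper": 0}, {"offset": [4.5, 0, 0], "rot": [0, 0, 0], "gripper": 0}, {"offset": [5, 0, 0], "rot": [0, 0, 0], "gripper": 0}, {"offset": [5, 0, 0], "rot": [0, 0, 0], "gripper": 0}, {"offset": [5, 0, 0], "rot": [0, 0, 0], "gripper": 0}]}}

```text
time_s: 3.2
eef_pos: [549.8, -309.9, 145.1]
ee_rot: [0.002, 0.679, 0.734, -0.0]
force: [-0.1, -6.8, 2.0]
grip_width: 0.005
grip_force: 3.1
```

```bash
python3 - <<'E'
from h import *
plan(); W=world(capture("scene"));print([b for b in blobs(W,80,110,8) if b[1][1]<-200 and b[1][1]>-400])
E
```

```text
t 3.2 at [ 549.8 -309.9  145.1] yaw 4.4 J6 -0.78 F [-0.1 -6.8  2. ] grip 0.005 3.1
[([62, 36], [-679.0, -251.7], 180, 21, 88.4, 94.6, 405), ([275, 306], [606.0, -266.2], 38, 38, 43.4, 95.9, 202), ([246, 306], [557.7, -320.4], 16, 3, 29.5, 90.5, 8)]
```

Call:
{"name": "step_arm", "arguments": {"plan": [{"offset": [0.3, 0, 0], "rot": [0, 0, 0], "gripper": 0}, {"offset": [0.5, 0, 0], "rot": [0, 0, 0], "gripper": 0}, {"offset": [0.7, 0, 0], "rot": [0, 0, 0], "gripper": 0}, {"offset": [0.7, 0, 0], "rot": [0, 0, 0], "gripper": 0}, {"offset": [0.7, 0, 0], "rot": [0, 0, 0], "gripper": 0}]}}

```text
time_s: 3.75
eef_pos: [549.2, -303.3, 145.1]
ee_rot: [0.002, 0.679, 0.734, -0.001]
force: [-0.4, -7.8, 2.9]
grip_width: 0.001
grip_force: 3.9
```

Call:
{"name": "step_arm", "arguments": {"plan": [{"offset": [0.2, 0, 0], "rot": [0, 0, 0], "gripper": 0}, {"offset": [0.4, 0, 0], "rot": [0, 0, 0], "gripper": 0}, {"offset": [0.4, 0, 0], "rot": [0, 0, 0], "gripper": 0}, {"offset": [0.4, 0, 0], "rot": [0, 0, 0], "gripper": 0}]}}

```text
time_s: 4.15
eef_pos: [549.0, -302.4, 145.2]
ee_rot: [0.006, 0.68, 0.734, -0.002]
force: [2.4, -24.5, -4.7]
grip_width: 0.004
grip_force: 12.1
```

Call:
{"name": "step_arm", "arguments": {"plan": [{"offset": [-3, 0, 0], "rot": [0, 0, 0], "gripper": 0}, {"offset": [-6.5, 0, 0], "rot": [0, 0, 0], "gripper": 0}, {"offset": [-7, 0, 0], "rot": [0, 0, 0], "gripper": 0}, {"offset": [-7, 0, -5], "rot": [0, 0, 0], "gripper": 0}, {"offset": [-7, 0, -8], "rot": [0, 0, 0], "gripper": 8.5}, {"offset": [-7, 0, -8], "rot": [0, 0, 0], "gripper": 8.5}]}}

```text
time_s: 4.75
eef_pos: [555.1, -367.8, 229.1]
ee_rot: [0.004, 0.679, 0.734, 0.0]
force: [0.4, 0.0, -0.1]
grip_width: 0.331
grip_force: 0.0
```

```bash
python3 - <<'E'
from h import *
plan([352.7,-322.7,190,-73.7],[352.7,-322.7,77,-73.7])
W=world(capture("scene"));print([b for b in blobs(W,80,110,8) if b[1][1]<-200 and b[1][1]>-400])
E
```

```text
t 4.8 at [ 555.1 -367.8  229.1] yaw 4.5 J6 -0.84 F [ 0.4  0.  -0.1] grip 0.331 0.0
[352.7, -322.7, 190, -73.7] -> [6.1, -19.8, 3.7] [0.5, 0.1, 78.2] rows 9.1
[352.7, -322.7, 77, -73.7] -> [6.2, -19.9, 15.0] [0.5, 0.1, 78.2] rows 2.3
[([62, 36], [-678.7, -255.0], 182, 44, 80.8, 95.2, 406), ([246, 302], [549.5, -315.6], 31, 8, 3.9, 100.2, 54), ([275, 306], [605.9, -266.5], 38, 38, 51.5, 96.1, 203)]
```

Call:
{"name": "step_arm", "arguments": {"plan": [{"offset": [6, -19.8, 3.5], "rot": [0, 0, 78.2], "gripper": 8.5}, {"offset": [6, -19.8, 3.5], "rot": [0, 0, 78.2], "gripper": 8.5}, {"offset": [6, -19.8, 3.5], "rot": [0, 0, 78.2], "gripper": 8.5}, {"offset": [6, -19.8, 3.5], "rot": [0, 0, 78.2], "gripper": 8.5}, {"offset": [6, -19.8, 3.5], "rot": [0, 0, 78.2], "gripper": 8.5}, {"offset": [6, -19.8, 3.5], "rot": [0, 0, 78.2], "gripper": 8.5}, {"offset": [6, -19.8, 3.5], "rot": [0, 0, 78.2], "gripper": 8.5}, {"offset": [6, -19.8, 3.5], "rot": [0, 0, 78.2], "gripper": 8.5}, {"offset": [6, -19.8, 3.5], "rot": [0, 0, 78.2], "gripper": 8.5}, {"offset": [6, -19.8, 3.5], "rot": [0, 0, 78.2], "gripper": 8.5}, {"offset": [6, -19.8, 3.5], "rot": [0, 0, 78.2], "gripper": 8.5}, {"offset": [6, -19.8, 3.5], "rot": [0, 0, 78.2], "gripper": 8.5}]}}

```text
time_s: 6.0
eef_pos: [351.8, -322.7, 188.1]
ee_rot: [-0.0, 0.99, 0.143, -0.0]
force: [-0.6, -0.1, 0.2]
grip_width: 0.993
grip_force: 0.0
```

```bash
python3 - <<'E'
from h import *
plan([352.7,-322.7,77,-73.7],[352.7,-322.7,220,-73.7])
W=world(capture("scene"))
R=[b for b in blobs(W,80,220,8)]
m=(abs(W[...,0]-352)<120)&(abs(W[...,1]+322)<90)&(W[...,2]>60)
print("lowest gripper pts",np.percentile(W[m][:,2],[0,2,5,10]),m.sum())
E
```

```text
t 6.0 at [ 351.8 -322.7  188.1] yaw -73.6 J6 0.3 F [-0.6 -0.1  0.2] grip 0.993 0.0
[352.7, -322.7, 77, -73.7] -> [0.1, 0.0, 11.1] [-0.0, 0.0, 0.1] rows 2.2
[352.7, -322.7, 220, -73.7] -> [0.1, 0.0, -3.2] [-0.0, 0.0, 0.1] rows 2.9
lowest gripper pts [130.79239412 178.88397396 196.87000661 232.24117829] 6533
```

Call:
{"name": "step_arm", "arguments": {"plan": [{"offset": [0.1, 0, 5], "rot": [0, 0, 0], "gripper": 8.5}, {"offset": [0.1, 0, 9], "rot": [0, 0, 0], "gripper": 8.5}, {"offset": [0.1, 0, 11.6], "rot": [0, 0, 0], "gripper": 8.5}, {"offset": [0.1, 0, 11.6], "rot": [0, 0, 0], "gripper": 8.5}, {"offset": [0.1, 0, 11.6], "rot": [0, 0, 0], "gripper": 5.5}, {"offset": [0.1, 0, 11.6], "rot": [0, 0, 0], "gripper": 5.5}, {"offset": [0.1, 0, 11.6], "rot": [0, 0, 0], "gripper": 5.5}, {"offset": [0.1, 0, 11.6], "rot": [0, 0, 0], "gripper": 5.5}], "squeeze": 40}}

```text
time_s: 6.85
eef_pos: [353.3, -323.2, 73.9]
ee_rot: [0.001, 0.99, 0.142, 0.001]
force: [0.0, 0.8, 7.0]
grip_width: 0.761
grip_force: 45.8
```

```bash
python3 - <<'E'
from h import *
plan([352.7,-322.7,220,-73.7],[561.4,306.7,220,-105.7])
E
```

```text
t 6.8 at [ 353.3 -323.2   73.9] yaw -73.7 J6 0.3 F [0.  0.8 7. ] grip 0.761 45.8
[352.7, -322.7, 220, -73.7] -> [-0.0, -0.0, -14.6] [0.2, -0.0, -0.0] rows 2.9
[561.4, 306.7, 220, -105.7] -> [37.6, -54.6, -14.7] [0.1, -0.1, 32.0] rows 13.3
```

Call:
{"name": "step_arm", "arguments": {"plan": [{"offset": [0, 0, -4], "rot": [0, 0, 0], "gripper": 5.5}, {"offset": [0, 0, -8], "rot": [0, 0, 0], "gripper": 5.5}, {"offset": [37.6, -54.6, -8], "rot": [0, 0, 32], "gripper": 5.5}, {"offset": [37.6, -54.6, -8], "rot": [0, 0, 32], "gripper": 5.5}, {"offset": [37.6, -54.6, -8], "rot": [0, 0, 32], "gripper": 5.5}, {"offset": [37.6, -54.6, -8], "rot": [0, 0, 32], "gripper": 5.5}, {"offset": [37.6, -54.6, -8], "rot": [0, 0, 32], "gripper": 5.5}, {"offset": [37.6, -54.6, -8], "rot": [0, 0, 32], "gripper": 5.5}, {"offset": [37.6, -54.6, -8], "rot": [0, 0, 32], "gripper": 5.5}, {"offset": [37.6, -54.6, -8], "rot": [0, 0, 32], "gripper": 5.5}, {"offset": [37.6, -54.6, -8], "rot": [0, 0, 32], "gripper": 5.5}, {"offset": [37.6, -54.6, -8], "rot": [0, 0, 32], "gripper": 5.5}], "squeeze": 60}}

```text
time_s: 8.05
eef_pos: [502.9, 131.2, 153.3]
ee_rot: [-0.0, 0.991, -0.137, 0.001]
force: [1.2, -0.9, -2.1]
grip_width: 0.756
grip_force: 72.8
```

```bash
python3 - <<'E'
from h import *
plan([561.4,306.7,150,-105.7])
E
```

```text
t 8.1 at [502.9 131.2 153.3] yaw -105.7 J6 1.87 F [ 1.2 -0.9 -2.1] grip 0.756 72.8
[561.4, 306.7, 150, -105.7] -> [0.9, -18.5, 0.3] [-0.0, -0.1, -0.0] rows 3.7
```

Call:
{"name": "step_arm", "arguments": {"plan": [{"offset": [0.7, -16, 0], "rot": [0, 0, 0], "gripper": 5.5}, {"offset": [0.7, -16, 0], "rot": [0, 0, 0], "gripper": 5.5}, {"offset": [0.7, -16, 0], "rot": [0, 0, 0], "gripper": 5.5}, {"offset": [0.7, -16, 0], "rot": [0, 0, 0], "gripper": 5.5}, {"offset": [0.7, -16, 0], "rot": [0, 0, 0], "gripper": 5.5}, {"offset": [0.7, -16, 0], "rot": [0, 0, 0], "gripper": 5.5}, {"offset": [0.7, -16, 0], "rot": [0, 0, 0], "gripper": 5.5}]}}

```text
time_s: 8.75
eef_pos: [552.7, 279.6, 152.7]
ee_rot: [0.0, 0.99, -0.138, -0.0]
force: [0.2, 0.7, -2.2]
grip_width: 0.755
grip_force: 72.8
```

```bash
python3 - <<'E'
from h import *
plan([561.4,306.7,87,-105.7])
c=capture("top");W=world(c); print([b for b in blobs(W,78,110,60) if b[1][1]<420])
print([b for b in blobs(W,18,33,300) if b[0][1]>190])
E
```

```text
t 8.8 at [552.7 279.6 152.7] yaw -105.8 J6 2.13 F [ 0.2  0.7 -2.2] grip 0.755 72.8
[561.4, 306.7, 87, -105.7] -> [0.1, -2.8, 6.6] [0.0, 0.0, -0.1] rows 1.4
[([531, 116], [639.9, -696.8], 131, 66, 41.7, 94.3, 291), ([394, 138], [606.2, -265.1], 39, 37, -7.4, 97.1, 135), ([226, 154], [592.4, 248.4], 33, 31, 66.5, 104.6, 84), ([223, 180], [516.0, 256.2], 55, 18, -28.5, 101.3, 61)]
[([369, 201], [434.6, -178.4], 126, 67, -2.3, 27.2, 826), ([482, 203], [401.6, -528.4], 96, 53, -17.7, 30.0, 324), ([260, 211], [427.4, 160.4], 124, 68, -12.0, 26.9, 830), ([312, 232], [349.1, 5.8], 124, 66, 29.5, 27.0, 854)]
```

Call:
{"name": "step_arm", "arguments": {"plan": [{"offset": [0.1, -2.8, 0], "rot": [0, 0, 0], "gripper": 5.5}, {"offset": [0.1, -2.8, 3], "rot": [0, 0, 0], "gripper": 5.5}, {"offset": [0.1, -2.8, 5.5], "rot": [0, 0, 0], "gripper": 5.5}, {"offset": [0.1, -2.8, 6.5], "rot": [0, 0, 0], "gripper": 5.5}, {"offset": [0.1, -2.8, 6.6], "rot": [0, 0, 0], "gripper": 5.5}, {"offset": [0.1, -2.8, 6.6], "rot": [0, 0, 0], "gripper": 5.5}]}}

```text
time_s: 9.4
eef_pos: [561.7, 307.1, 87.1]
ee_rot: [-0.0, 0.991, -0.137, 0.0]
force: [0.2, 0.3, -2.3]
grip_width: 0.756
grip_force: 72.8
```

```bash
python3 - <<'E'
from h import *
plan([561.4,306.7,87,-105.7])
E
```

```text
t 9.4 at [561.7 307.1  87.1] yaw -105.8 J6 2.16 F [ 0.2  0.3 -2.3] grip 0.756 72.8
[561.4, 306.7, 87, -105.7] -> [-0.0, 0.0, 0.0] [-0.0, -0.0, -0.1] rows 0.0
```

Call:
{"name": "step_arm", "arguments": {"plan": [{"offset": [0, 0, 0.2], "rot": [0, 0, 0], "gripper": 5.5}, {"offset": [0, 0, 0.2], "rot": [0, 0, 0], "gripper": 8.5}, {"offset": [0, 0, 0.2], "rot": [0, 0, 0], "gripper": 8.5}, {"offset": [0, 0, 0.2], "rot": [0, 0, 0], "gripper": 8.5}, {"offset": [0, 0, -4], "rot": [0, 0, 0], "gripper": 8.5}, {"offset": [0, 0, -7], "rot": [0, 0, 0], "gripper": 8.5}, {"offset": [-17.3, 3.7, -7], "rot": [0, 0, 5], "gripper": 8.5}, {"offset": [-17.3, 3.7, -7], "rot": [0, 0, 5], "gripper": 8.5}, {"offset": [-17.3, 3.7, -7], "rot": [0, 0, 5], "gripper": 8.5}, {"offset": [-17.3, 3.7, -7], "rot": [0, 0, 5], "gripper": 8.5}, {"offset": [-17.3, 3.7, -7], "rot": [0, 0, 5], "gripper": 8.5}, {"offset": [-17.3, 3.7, -7], "rot": [0, 0, 5], "gripper": 8.5}]}}

```text
time_s: 10.6
eef_pos: [385.0, 319.3, 156.8]
ee_rot: [-0.0, 0.984, -0.18, 0.001]
force: [0.6, 0.3, 0.9]
grip_width: 0.997
grip_force: 0.0
```

```bash
python3 - <<'E'
from h import *
plan([385.1,318.4,77,-110.8])
c=capture("scene");W=world(c); print([b for b in blobs(W,32,44,60) if 200<b[1][1]<420])
c=capture("top");W=world(c); print([b for b in blobs(W,32,44,60) if 200<b[1][1]<420],[b for b in blobs(W,18,33,300) if b[0][1]>190])
E
```

```text
t 10.6 at [385.  319.3 156.8] yaw -110.7 J6 2.39 F [0.6 0.3 0.9] grip 0.997 0.0
[385.1, 318.4, 77, -110.8] -> [0.0, 0.1, 8.0] [-0.0, -0.1, 0.1] rows 1.6
[([418, 184], [561.5, 305.5], 124, 68, -15.1, 38.2, 743), ([517, 230], [848.9, 401.0], 138, 114, -72.4, 38.3, 270)]
[([212, 172], [562.1, 305.5], 125, 69, -15.9, 38.8, 786)] [([369, 201], [434.5, -178.9], 125, 66, -2.3, 27.2, 820), ([482, 202], [401.8, -529.6], 96, 52, -18.7, 30.3, 303), ([260, 211], [427.5, 160.3], 125, 67, -13.0, 26.8, 832), ([312, 232], [348.9, 5.9], 124, 68, 28.9, 26.9, 869)]
```

Call:
{"name": "step_arm", "arguments": {"plan": [{"offset": [0, 0.1, 5], "rot": [0, 0, 0], "gripper": 8.5}, {"offset": [0, 0.1, 8.1], "rot": [0, 0, 0], "gripper": 8.5}, {"offset": [0, 0.1, 8.1], "rot": [0, 0, 0], "gripper": 8.5}, {"offset": [0, 0.1, 8.1], "rot": [0, 0, 0], "gripper": 5.5}, {"offset": [0, 0.1, 8.1], "rot": [0, 0, 0], "gripper": 5.5}, {"offset": [0, 0.1, 8.1], "rot": [0, 0, 0], "gripper": 5.5}, {"offset": [0, 0.1, 8.1], "rot": [0, 0, 0], "gripper": 5.5}, {"offset": [0, 0.1, 4], "rot": [0, 0, 0], "gripper": 5.5}, {"offset": [0, 0.1, 0], "rot": [0, 0, 0], "gripper": 5.5}]}}

```text
time_s: 11.6
eef_pos: [384.2, 317.9, 157.8]
ee_rot: [0.0, 0.984, -0.18, -0.0]
force: [0.7, 1.4, -1.5]
grip_width: 0.754
grip_force: 68.6
```

Call:
{"name": "step_arm", "arguments": {"plan": [{"offset": [5, -1.5, 0], "rot": [0, 0, -5], "gripper": 5.5}, {"offset": [9, -2.7, 0], "rot": [0, 0, -5], "gripper": 5.5}, {"offset": [13, -4, 0], "rot": [0, 0, -5], "gripper": 5.5}, {"offset": [16.9, -5.2, 0], "rot": [0, 0, -5], "gripper": 5.5}, {"offset": [16.9, -5.2, 0], "rot": [0, 0, -5], "gripper": 5.5}, {"offset": [16.9, -5.2, 0], "rot": [0, 0, -5], "gripper": 5.5}, {"offset": [16.9, -5.2, 0], "rot": [0, 0, -5], "gripper": 5.5}]}}

```text
time_s: 12.3
eef_pos: [560.0, 307.1, 156.7]
ee_rot: [0.0, 0.991, -0.137, -0.0]
force: [0.0, 0.3, -2.4]
grip_width: 0.756
grip_force: 68.6
```

```bash
python3 - <<'E'
from h import *
plan([561.4,306.5,115,-105.7])
E
```

```text
t 12.3 at [560.  307.1 156.7] yaw -105.7 J6 2.16 F [ 0.   0.3 -2.4] grip 0.756 68.6
[561.4, 306.5, 115, -105.7] -> [0.2, 0.0, 4.2] [0.0, 0.0, -0.0] rows 0.8
```

Call:
{"name": "step_arm", "arguments": {"plan": [{"offset": [0.2, 0, 2.5], "rot": [0, 0, 0], "gripper": 5.5}, {"offset": [0.2, 0, 3.9], "rot": [0, 0, 0], "gripper": 5.5}, {"offset": [0.2, 0, 4.3], "rot": [0, 0, 0], "gripper": 5.5}, {"offset": [0.2, 0, 4.3], "rot": [0, 0, 0], "gripper": 5.5}, {"offset": [0.2, 0, 4.3], "rot": [0, 0, 0], "gripper": 8.5}, {"offset": [0.2, 0, 4.3], "rot": [0, 0, 0], "gripper": 8.5}, {"offset": [0.2, 0, 4.3], "rot": [0, 0, 0], "gripper": 8.5}, {"offset": [0.2, 0, 2], "rot": [0, 0, 0], "gripper": 8.5}, {"offset": [0.2, 0, -1], "rot": [0, 0, 0], "gripper": 8.5}]}}

```text
time_s: 13.2
eef_pos: [562.2, 306.2, 165.6]
ee_rot: [0.001, 0.991, -0.137, -0.001]
force: [0.2, -0.3, 0.2]
grip_width: 0.996
grip_force: 0.0
```

Call:
{"name": "step_arm", "arguments": {"plan": [{"offset": [-9, 17.7, 1], "rot": [0, 0, -3.5], "gripper": 8.5}, {"offset": [-9, 17.7, 1], "rot": [0, 0, -3.5], "gripper": 8.5}, {"offset": [-9, 17.7, 1], "rot": [0, 0, -3.5], "gripper": 8.5}, {"offset": [-9, 17.7, 1], "rot": [0, 0, -3.5], "gripper": 8.5}, {"offset": [-9, 17.7, 1], "rot": [0, 0, -3.5], "gripper": 8.5}, {"offset": [-9, 17.7, 1], "rot": [0, 0, -3.5], "gripper": 8.5}, {"offset": [-9, 17.7, 1], "rot": [0, 0, -3.5], "gripper": 8.5}]}}

```text
time_s: 13.9
eef_pos: [429.1, 160.8, 156.9]
ee_rot: [-0.0, 0.994, -0.107, 0.001]
force: [0.4, 0.5, 0.4]
grip_width: 0.997
grip_force: 0.0
```

```bash
cat >> h.py <<'E'
def stack(z):
    for n in("scene","top"):
        print(n,[b for b in blobs(world(capture(n)),z-5,z+6,60) if 200<b[1][1]<420 and b[1][0]<800])
E
python3 - <<'E'
from h import *
plan([427.3,160.5,76,-102.2],[427.3,160.5,180,-102.2],[561.4,306.5,180,-105.7])
stack(64)
E
```

```text
t 13.9 at [429.1 160.8 156.9] yaw -102.2 J6 1.89 F [0.4 0.5 0.4] grip 0.997 0.0
[427.3, 160.5, 76, -102.2] -> [-0.2, 0.1, 8.1] [-0.0, -0.1, -0.0] rows 1.6
[427.3, 160.5, 180, -102.2] -> [-0.2, 0.1, -2.3] [-0.0, -0.1, -0.0] rows 2.1
[561.4, 306.5, 180, -105.7] -> [9.8, -17.0, -2.3] [-0.0, -0.1, 3.5] rows 4.0
scene [([419, 178], [560.0, 304.9], 124, 68, -15.5, 64.3, 750)]
top [([208, 167], [559.4, 304.6], 124, 67, -15.5, 64.8, 603)]
```

Call:
{"name": "step_arm", "arguments": {"plan": [{"offset": [-0.2, 0.1, 5], "rot": [0, 0, 0], "gripper": 8.5}, {"offset": [-0.2, 0.1, 8.1], "rot": [0, 0, 0], "gripper": 8.5}, {"offset": [-0.2, 0.1, 8.1], "rot": [0, 0, 0], "gripper": 8.5}, {"offset": [-0.2, 0.1, 8.1], "rot": [0, 0, 0], "gripper": 5.5}, {"offset": [-0.2, 0.1, 8.1], "rot": [0, 0, 0], "gripper": 5.5}, {"offset": [-0.2, 0.1, 8.1], "rot": [0, 0, 0], "gripper": 5.5}, {"offset": [-0.2, 0.1, 8.1], "rot": [0, 0, 0], "gripper": 5.5}, {"offset": [-0.2, 0.1, 4], "rot": [0, 0, 0], "gripper": 5.5}, {"offset": [-0.2, 0.1, 0], "rot": [0, 0, 0], "gripper": 5.5}, {"offset": [-0.2, 0.1, -2.5], "rot": [0, 0, 0], "gripper": 5.5}]}}

```text
time_s: 15.0
eef_pos: [426.6, 160.0, 184.9]
ee_rot: [-0.0, 0.994, -0.107, 0.002]
force: [1.4, -0.6, -2.7]
grip_width: 0.758
grip_force: 68.9
```

Call:
{"name": "step_arm", "arguments": {"plan": [{"offset": [2.4, -4.2, 0], "rot": [0, 0, 3.5], "gripper": 5.5}, {"offset": [4.8, -8.4, 0], "rot": [0, 0, 3.5], "gripper": 5.5}, {"offset": [7.2, -12.6, 0], "rot": [0, 0, 3.5], "gripper": 5.5}, {"offset": [10, -17.1, 0], "rot": [0, 0, 3.5], "gripper": 5.5}, {"offset": [10, -17.1, 0], "rot": [0, 0, 3.5], "gripper": 5.5}, {"offset": [10, -17.1, 0], "rot": [0, 0, 3.5], "gripper": 5.5}, {"offset": [10, -17.1, 0], "rot": [0, 0, 3.5], "gripper": 5.5}, {"offset": [10, -17.1, 0], "rot": [0, 0, 3.5], "gripper": 5.5}]}}

```text
time_s: 15.8
eef_pos: [559.5, 304.9, 182.2]
ee_rot: [-0.0, 0.991, -0.137, 0.0]
force: [0.7, 0.7, -1.5]
grip_width: 0.752
grip_force: 68.8
```

```bash
python3 - <<'E'
from h import *
plan([562,307,141,-105.7],[434.6,-178.7,190,-92.5])
E
```

```text
t 15.8 at [559.5 304.9 182.2] yaw -105.8 J6 2.16 F [ 0.7  0.7 -1.5] grip 0.752 68.8
[562, 307, 141, -105.7] -> [0.2, -0.3, 4.1] [-0.0, -0.0, -0.1] rows 0.8
[434.6, -178.7, 190, -92.5] -> [1.1, 49.9, -0.8] [-0.0, -0.0, -13.3] rows 10.1
```

Call:
{"name": "step_arm", "arguments": {"plan": [{"offset": [0.2, -0.3, 2.5], "rot": [0, 0, 0], "gripper": 5.5}, {"offset": [0.2, -0.3, 3.8], "rot": [0, 0, 0], "gripper": 5.5}, {"offset": [0.2, -0.3, 4.2], "rot": [0, 0, 0], "gripper": 5.5}, {"offset": [0.2, -0.3, 4.2], "rot": [0, 0, 0], "gripper": 5.5}, {"offset": [0.2, -0.3, 4.2], "rot": [0, 0, 0], "gripper": 8.5}, {"offset": [0.2, -0.3, 4.2], "rot": [0, 0, 0], "gripper": 8.5}, {"offset": [0.2, -0.3, 4.2], "rot": [0, 0, 0], "gripper": 8.5}, {"offset": [0.2, -0.3, 2], "rot": [0, 0, 0], "gripper": 8.5}, {"offset": [0.2, -0.3, -1], "rot": [0, 0, 0], "gripper": 8.5}]}}

```text
time_s: 16.7
eef_pos: [562.1, 307.8, 190.5]
ee_rot: [0.001, 0.991, -0.137, -0.002]
force: [-0.2, 0.9, -0.3]
grip_width: 0.993
grip_force: 0.0
```

Call:
{"name": "step_arm", "arguments": {"plan": [{"offset": [0.9, 50.2, 2], "rot": [0, 0, -13.3], "gripper": 8.5}, {"offset": [0.9, 50.2, 2], "rot": [0, 0, -13.3], "gripper": 8.5}, {"offset": [0.9, 50.2, 2], "rot": [0, 0, -13.3], "gripper": 8.5}, {"offset": [0.9, 50.2, 2], "rot": [0, 0, -13.3], "gripper": 8.5}, {"offset": [0.9, 50.2, 2], "rot": [0, 0, -13.3], "gripper": 8.5}, {"offset": [0.9, 50.2, 2], "rot": [0, 0, -13.3], "gripper": 8.5}, {"offset": [0.9, 50.2, 2], "rot": [0, 0, -13.3], "gripper": 8.5}, {"offset": [0.9, 50.2, 2], "rot": [0, 0, -13.3], "gripper": 8.5}, {"offset": [0.9, 50.2, 2], "rot": [0, 0, -13.3], "gripper": 8.5}, {"offset": [0.9, 50.2, 2], "rot": [0, 0, -13.3], "gripper": 8.5}, {"offset": [0.9, 50.2, 2], "rot": [0, 0, -13.3], "gripper": 8.5}, {"offset": [0.9, 50.2, 2], "rot": [0, 0, -13.3], "gripper": 8.5}]}}

```text
time_s: 17.9
eef_pos: [434.8, -178.3, 171.4]
ee_rot: [-0.0, 1.0, -0.023, -0.0]
force: [1.0, -0.2, 0.3]
grip_width: 1.0
grip_force: 0.0
```

```bash
python3 - <<'E'
from h import *
plan([434.6,-178.7,76,-92.5],[434.6,-178.7,210,-92.5],[562,307.5,210,-105.7])
stack(90)
E
```

```text
t 17.9 at [ 434.8 -178.3  171.4] yaw -92.6 J6 0.98 F [ 1.  -0.2  0.3] grip 1.0 0.0
[434.6, -178.7, 76, -92.5] -> [-0.0, 0.0, 9.5] [-0.0, 0.0, -0.1] rows 1.9
[434.6, -178.7, 210, -92.5] -> [-0.0, 0.0, -3.9] [-0.0, 0.0, -0.1] rows 2.7
[562, 307.5, 210, -105.7] -> [10.5, -49.1, -3.9] [-0.0, 0.0, 13.1] rows 10.1
scene [([421, 174], [562.5, 305.5], 123, 67, -16.6, 90.3, 762)]
top [([207, 167], [562.4, 305.3], 124, 67, -15.3, 90.8, 847)]
```

Call:
{"name": "step_arm", "arguments": {"plan": [{"offset": [0, 0, 5], "rot": [0, 0, 0], "gripper": 8.5}, {"offset": [0, 0, 9.5], "rot": [0, 0, 0], "gripper": 8.5}, {"offset": [0, 0, 9.5], "rot": [0, 0, 0], "gripper": 8.5}, {"offset": [0, 0, 9.5], "rot": [0, 0, 0], "gripper": 5.5}, {"offset": [0, 0, 9.5], "rot": [0, 0, 0], "gripper": 5.5}, {"offset": [0, 0, 9.5], "rot": [0, 0, 0], "gripper": 5.5}, {"offset": [0, 0, 9.5], "rot": [0, 0, 0], "gripper": 5.5}, {"offset": [0, 0, 5], "rot": [0, 0, 0], "gripper": 5.5}, {"offset": [0, 0, 0], "rot": [0, 0, 0], "gripper": 5.5}, {"offset": [0, 0, -4], "rot": [0, 0, 0], "gripper": 5.5}]}}

```text
time_s: 19.0
eef_pos: [435.3, -177.4, 215.4]
ee_rot: [0.001, 1.0, -0.021, 0.002]
force: [0.3, -0.1, -1.8]
grip_width: 0.751
grip_force: 68.9
```

Call:
{"name": "step_arm", "arguments": {"plan": [{"offset": [10.5, -49.1, 0], "rot": [0, 0, 13.1], "gripper": 5.5}, {"offset": [10.5, -49.1, 0], "rot": [0, 0, 13.1], "gripper": 5.5}, {"offset": [10.5, -49.1, 0], "rot": [0, 0, 13.1], "gripper": 5.5}, {"offset": [10.5, -49.1, 0], "rot": [0, 0, 13.1], "gripper": 5.5}, {"offset": [10.5, -49.1, 0], "rot": [0, 0, 13.1], "gripper": 5.5}, {"offset": [10.5, -49.1, 0], "rot": [0, 0, 13.1], "gripper": 5.5}, {"offset": [10.5, -49.1, 0], "rot": [0, 0, 13.1], "gripper": 5.5}, {"offset": [10.5, -49.1, 0], "rot": [0, 0, 13.1], "gripper": 5.5}, {"offset": [10.5, -49.1, 0], "rot": [0, 0, 13.1], "gripper": 5.5}, {"offset": [10.5, -49.1, 0], "rot": [0, 0, 13.1], "gripper": 5.5}, {"offset": [10.5, -49.1, 0], "rot": [0, 0, 13.1], "gripper": 5.5}, {"offset": [10.5, -49.1, 0], "rot": [0, 0, 13.1], "gripper": 5.5}]}}

```text
time_s: 20.2
eef_pos: [560.6, 309.9, 212.2]
ee_rot: [-0.0, 0.991, -0.134, 0.001]
force: [0.6, -1.4, -2.5]
grip_width: 0.757
grip_force: 68.8
```

```bash
python3 - <<'E'
from h import *
plan([562,307.5,166,-105.7])
c=capture("scene"); save(c,"s2.png")
E
```

```text
t 20.2 at [560.6 309.9 212.2] yaw -105.4 J6 2.16 F [ 0.6 -1.4 -2.5] grip 0.757 68.8
[562, 307.5, 166, -105.7] -> [0.2, 0.2, 4.6] [-0.0, -0.1, 0.3] rows 0.9
```

View pics/s2.png

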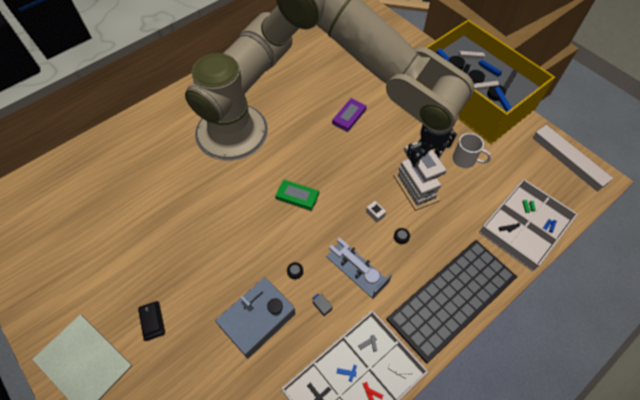

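The picture shows the fourth case held over the column (432,165), with the key still in its cradle (357,265) and the bystanders unmoved.

Call:
{"name": "step_arm", "arguments": {"plan": [{"offset": [0.1, 0.1, 2], "rot": [0, 0, 0], "gripper": 5.5}, {"offset": [0.1, 0.1, 3.8], "rot": [0, 0, 0], "gripper": 5.5}, {"offset": [0.1, 0.1, 4.5], "rot": [0, 0, 0], "gripper": 5.5}, {"offset": [0.1, 0.1, 4.5], "rot": [0, 0, 0], "gripper": 5.5}, {"offset": [0.1, 0.1, 4.5], "rot": [0, 0, 0], "gripper": 8.5}, {"offset": [0.1, 0.1, 4.5], "rot": [0, 0, 0], "gripper": 8.5}, {"offset": [0.1, 0.1, 4.5], "rot": [0, 0, 0], "gripper": 8.5}, {"offset": [0.1, 0.1, 2], "rot": [0, 0, 0], "gripper": 8.5}, {"offset": [0.1, 0.1, -1], "rot": [0, 0, 0], "gripper": 8.5}, {"offset": [0.1, 0.1, -1], "rot": [0, 0, 0], "gripper": 8.5}]}}

```text
time_s: 21.25
eef_pos: [562.9, 307.5, 225.8]
ee_rot: [-0.002, 0.991, -0.135, 0.003]
force: [0.2, 0.7, 0.5]
grip_width: 0.992
grip_force: 0.0
```

```bash
python3 - <<'E'
from h import *
plan([632,-14,220,-84.5])
# key: points 40..52 high around cradle
for n in("scene","top"):
    W=world(capture(n)); b=[x for x in blobs(W,36,52,15) if 500<x[1][0]<730 and abs(x[1][1])<80]; print(n,b)
    m=(abs(W[...,0]-632)<110)&(abs(W[...,1]+14)<50)&(W[...,2]>37)&(W[...,2]<52)
    P=W[m]; u=np.array([np.cos(np.radians(5.5)),np.sin(np.radians(5.5))]); L=(P[:,:2]-[632,-14])@np.stack([u,[-u[1],u[0]]],1)
    for x0 in range(-100,101,10):
        k=(L[:,0]>x0)&(L[:,0]<=x0+10)
        if k.sum()>2: print(x0,k.sum(),np.percentile(L[k,1],[5,50,95]).round(1),np.percentile(P[k,2],[10,90]).round(1))
E
```

```text
t 21.2 at [562.9 307.5 225.8] yaw -105.6 J6 2.16 F [0.2 0.7 0.5] grip 0.992 0.0
[632, -14, 220, -84.5] -> [15.3, 29.1, 0.6] [-0.2, -0.4, -21.1] rows 6.6
scene [([356, 262], [631.7, -13.2], 161, 44, 6.4, 46.1, 579)]
-80 30 [-20.8  10.8  18.6] [41.8 48.5]
-70 30 [-20.8 -11.2  20.7] [39.4 48.6]
-60 35 [-19.7   1.   19.3] [40.5 48.3]
-50 50 [-20.5  -2.5  19.6] [42.3 48.8]
-40 29 [-8.1 -1.6 10.1] [40.2 50.4]
-30 40 [-15.1   2.5  18.9] [41.4 50.1]
-20 26 [-7.9 -1.4  7.7] [41.9 50.5]
-10 28 [-8.6 -0.1  8.3] [43.9 51.3]
0 25 [-8.8 -0.3  8.4] [44.8 49.8]
10 26 [-8.8 -1.4  7.5] [44.8 49.5]
20 43 [-13.4   1.4  19.1] [41.3 49.7]
30 31 [-14.3  -2.2  14.3] [40.7 50.5]
40 30 [-10.2  -0.5  12.8] [42.  49.7]
50 53 [-17.6  -1.8  16.7] [41.4 47.4]
60 52 [-18.2  -0.4  16.4] [42.3 48.8]
70 39 [-13.7  -2.2  12. ] [40.4 48.7]
90 6 [-33.8 -26.6  21.5] [38.9 50.1]
100 18 [-21.8   2.   28.5] [39.4 49.8]
top [([306, 115], [726.7, -4.7], 66, 5, -84.3, 45.3, 43), ([311, 142], [631.7, -14.5], 161, 42, 5.2, 47.2, 378)]
-80 22 [-20.7  -0.5  20. ] [40.6 49. ]
-70 24 [-20.2  -0.1  20.2] [41.4 48.6]
-60 17 [-18.8  12.6  19.4] [43.8 49. ]
-50 45 [-19.4   1.6  18.1] [42.4 48.7]
-40 17 [-13.2   0.5  10.1] [44.3 49.4]
-30 33 [-19.   -1.1  17.2] [44.7 51. ]
-20 17 [-7.4 -0.2  8.6] [45.9 50.7]
-10 14 [-7.8  0.8  7. ] [48.1 50.3]
0 16 [-6.9  0.8  8.4] [46.2 51.2]
10 14 [-8.1 -1.   7.4] [47.1 50.8]
20 29 [-16.6  -0.4  15.6] [39.4 50.4]
30 15 [-10.5  -2.2  10.8] [46.2 50.8]
40 25 [-13.7  -0.6  11.6] [39.8 49.9]
50 39 [-18.9  -2.   17.1] [41.9 49.7]
60 31 [-17.1  -0.3  16.9] [44.3 49.2]
70 25 [-12.   -0.2  13. ] [43.2 48.9]
90 40 [-29.5  -2.9  27.2] [39.2 50.6]
```

Call:
{"name": "step_arm", "arguments": {"plan": [{"offset": [15.3, 29.1, 1], "rot": [0, 0, -21.1], "gripper": 5}, {"offset": [15.3, 29.1, 1], "rot": [0, 0, -21.1], "gripper": 5}, {"offset": [15.3, 29.1, 1], "rot": [0, 0, -21.1], "gripper": 5}, {"offset": [15.3, 29.1, 1], "rot": [0, 0, -21.1], "gripper": 5}, {"offset": [15.3, 29.1, 1], "rot": [0, 0, -21.1], "gripper": 5}, {"offset": [15.3, 29.1, 1], "rot": [0, 0, -21.1], "gripper": 5}, {"offset": [15.3, 29.1, 1], "rot": [0, 0, -21.1], "gripper": 5}, {"offset": [15.3, 29.1, 3], "rot": [0, 0, -21.1], "gripper": 5}, {"offset": [15.3, 29.1, 3], "rot": [0, 0, -21.1], "gripper": 5}, {"offset": [15.3, 29.1, 3], "rot": [0, 0, -21.1], "gripper": 5}], "squeeze": 40}}

```text
time_s: 22.35
eef_pos: [630.8, -13.5, 190.8]
ee_rot: [-0.0, 0.999, 0.049, -0.001]
force: [0.5, -0.0, 0.4]
grip_width: 0.585
grip_force: 0.0
```

```bash
python3 - <<'E'
from h import *
plan([632,-14,93,-84.5])
stack(116)
E
```

```text
t 22.4 at [630.8 -13.5 190.8] yaw -84.4 J6 1.27 F [ 0.5 -0.   0.4] grip 0.585 0.0
[632, -14, 93, -84.5] -> [0.1, 0.1, 9.8] [-0.0, 0.1, 0.1] rows 2.0
scene [([422, 169], [561.1, 303.3], 125, 69, -16.1, 116.3, 791)]
top [([204, 165], [559.8, 304.4], 123, 67, -15.7, 117.0, 889)]
```

Call:
{"name": "step_arm", "arguments": {"plan": [{"offset": [0.1, 0.1, 4], "rot": [0, 0, 0], "gripper": 5}, {"offset": [0.1, 0.1, 7.5], "rot": [0, 0, 0], "gripper": 5}, {"offset": [0.1, 0.1, 9.8], "rot": [0, 0, 0], "gripper": 5}, {"offset": [0.1, 0.1, 9.8], "rot": [0, 0, 0], "gripper": 5}, {"offset": [0.1, 0.1, 9.8], "rot": [0, 0, 0], "gripper": 1}, {"offset": [0.1, 0.1, 9.8], "rot": [0, 0, 0], "gripper": 1}, {"offset": [0.1, 0.1, 9.8], "rot": [0, 0, 0], "gripper": 1}, {"offset": [0.1, 0.1, 9.8], "rot": [0, 0, 0], "gripper": 1}, {"offset": [0.1, 0.1, 9.8], "rot": [0, 0, 0], "gripper": 1}]}}

```text
time_s: 23.35
eef_pos: [633.0, -14.0, 95.7]
ee_rot: [-0.0, 0.999, 0.049, 0.002]
force: [-0.1, 5.0, 4.2]
grip_width: 0.198
grip_force: 39.9
```

```bash
python3 - <<'E'
from h import *
plan()
E
```

```text
t 23.4 at [633.  -14.   95.7] yaw -84.4 J6 1.27 F [-0.1  5.   4.2] grip 0.198 39.9
```

Call:
{"name": "step_arm", "arguments": {"plan": [{"offset": [0, 0, 0], "rot": [0, 0, 0], "gripper": 1}, {"offset": [0, 0, -2], "rot": [0, 0, 0], "gripper": 1}, {"offset": [0, 0, -5], "rot": [0, 0, 0], "gripper": 1}, {"offset": [0, 0, -8], "rot": [0, 0, 0], "gripper": 1}, {"offset": [0, 0, -8], "rot": [0, 0, 0], "gripper": 1}], "squeeze": 60}}

```text
time_s: 23.85
eef_pos: [633.9, -15.1, 179.3]
ee_rot: [0.001, 0.999, 0.049, 0.005]
force: [0.2, 0.2, 0.1]
grip_width: 0.199
grip_force: 59.5
```

```bash
python3 - <<'E'
from h import *
plan()
c=capture("scene"); im=cv2.cvtColor(c["color"],cv2.COLOR_RGB2BGR)[180:320,270:450]; cv2.imwrite("pics/k1.png",cv2.resize(im,None,fx=4,fy=4,interpolation=cv2.INTER_CUBIC))
E
```

```text
t 23.9 at [633.9 -15.1 179.3] yaw -84.4 J6 1.27 F [0.2 0.2 0.1] grip 0.199 59.5
```

View pics/k1.png

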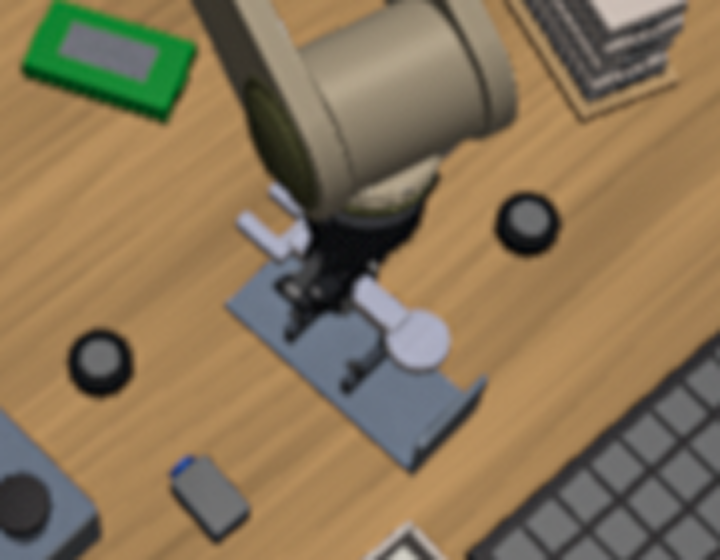

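The key is held level, with its disc at (418,340) in the crop and the fork on the robot side. Now the turn.

Call:
{"name": "step_arm", "arguments": {"plan": [{"offset": [0, 0, 0], "rot": [0, 0, -90], "gripper": 1}, {"offset": [0, 0, 0], "rot": [0, 0, -90], "gripper": 1}, {"offset": [0, 0, 0], "rot": [0, 0, -90], "gripper": 1}, {"offset": [0, 0, 0], "rot": [0, 0, -90], "gripper": 1}, {"offset": [0, 0, 0], "rot": [0, 0, -90], "gripper": 1}, {"offset": [0, 0, 0], "rot": [0, 0, -90], "gripper": 1}, {"offset": [0, 0, 0], "rot": [0, 0, -90], "gripper": 1}, {"offset": [0, 0, 0], "rot": [0, 0, -90], "gripper": 1}, {"offset": [0, 0, 0], "rot": [0, 0, -90], "gripper": 1}, {"offset": [0, 0, 0], "rot": [0, 0, -90], "gripper": 1}, {"offset": [0, 0, 0], "rot": [0, 0, -90], "gripper": 1}, {"offset": [0, 0, 0], "rot": [0, 0, -90], "gripper": 1}]}}

```text
time_s: 25.1
eef_pos: [631.9, -14.8, 172.8]
ee_rot: [-0.0, 0.672, 0.741, -0.0]
force: [0.0, -0.1, -1.3]
grip_width: 0.198
grip_force: 59.5
```

Call:
{"name": "step_arm", "arguments": {"plan": [{"offset": [0, 0, 0], "rot": [0, 0, -90], "gripper": 1}, {"offset": [0, 0, 0], "rot": [0, 0, -90], "gripper": 1}, {"offset": [0, 0, 0], "rot": [0, 0, -90], "gripper": 1}, {"offset": [0, 0, 0], "rot": [0, 0, -90], "gripper": 1}, {"offset": [0, 0, 0], "rot": [0, 0, -90], "gripper": 1}, {"offset": [0, 0, 0], "rot": [0, 0, -90], "gripper": 1}, {"offset": [0, 0, 0], "rot": [0, 0, -90], "gripper": 1}, {"offset": [0, 0, 0], "rot": [0, 0, -90], "gripper": 1}, {"offset": [0, 0, 0], "rot": [0, 0, -90], "gripper": 1}, {"offset": [0, 0, 0], "rot": [0, 0, -90], "gripper": 1}, {"offset": [0, 0, 0], "rot": [0, 0, -90], "gripper": 1}, {"offset": [0, 0, 0], "rot": [0, 0, -90], "gripper": 1}]}}

```text
time_s: 26.3
eef_pos: [632.0, -14.9, 173.0]
ee_rot: [-0.0, -0.048, 0.999, 0.0]
force: [0.1, 0.7, -1.4]
grip_width: 0.198
grip_force: 59.5
```

```bash
cat >> h.py <<'E'
def keyprof(zl,zh,px=632,py=-14,a=5.5):
    W=world(capture("scene")); u=np.array([np.cos(np.radians(a)),np.sin(np.radians(a))])
    m=(abs(W[...,0]-px)<110)&(abs(W[...,1]-py)<60)&(W[...,2]>zl)&(W[...,2]<zh)
    P=W[m]; L=(P[:,:2]-[px,py])@np.stack([u,[-u[1],u[0]]],1)
    for x0 in range(-100,100,10):
        k=(L[:,0]>x0)&(L[:,0]<=x0+10)
        if k.sum()>2: print(x0,k.sum(),np.percentile(L[k,1],[3,50,97]).round(1),np.percentile(P[k,2],[5,50,95]).round(1))
E
python3 - <<'E'
from h import *
plan([632,-14,95,95.5])
c=capture("scene"); im=cv2.cvtColor(c["color"],cv2.COLOR_RGB2BGR)[180:320,270:450]; cv2.imwrite("pics/k2.png",cv2.resize(im,None,fx=4,fy=4,interpolation=cv2.INTER_CUBIC))
keyprof(100,135)
E
```

```text
t 26.3 at [632.  -14.9 173. ] yaw 95.5 J6 -1.87 F [ 0.1  0.7 -1.4] grip 0.198 59.5
[632, -14, 95, 95.5] -> [-0.0, 0.1, 7.8] [0.0, -0.0, -0.0] rows 1.6
-80 20 [-12.6  -2.8   8.9] [119.5 122.  125.6]
-70 43 [-20.8  -4.7  11.3] [118.1 121.9 126.7]
-60 43 [-21.9  -7.    9. ] [118.2 122.8 125.2]
-50 37 [-20.3 -12.1   3.1] [115.1 121.8 127.6]
-40 18 [-12.1  -9.8  -0.7] [112.3 124.4 127.7]
0 17 [-24.2 -16.9  12.1] [108.7 122.8 132.4]
10 46 [-17.3  -5.8   9.8] [108.3 123.1 130.2]
20 30 [-12.3  -6.8   5.8] [111.9 124.8 127.8]
30 34 [-11.5  -5.2   4.1] [111.5 125.3 129.3]
40 53 [-23.4  -5.6  15.9] [118.7 124.  128.5]
50 56 [-24.2  -2.3  17.2] [115.2 122.  125.6]
60 41 [-24.4 -14.5  17.3] [110.8 122.2 126.3]
70 43 [-24.2 -14.4  18.2] [111.7 122.2 125.7]
80 22 [-23.2   8.7  18.1] [113.7 120.2 123.7]
```

View pics/k2.png

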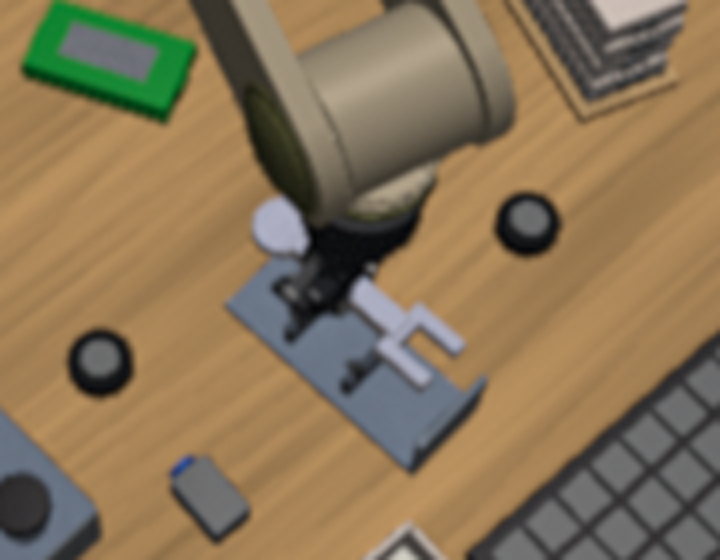

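Turned: the disc is now on the robot side at (280,225) and the fork faces the back plate at (420,345). The key sits about 2.5 mm to the -y side, so I correct while lowering.

Call:
{"name": "step_arm", "arguments": {"plan": [{"offset": [0.2, 0.2, 2.5], "rot": [0, 0, 0], "gripper": 1}, {"offset": [0.2, 0.2, 5], "rot": [0, 0, 0], "gripper": 1}, {"offset": [0.2, 0.2, 6], "rot": [0, 0, 0], "gripper": 1}, {"offset": [0.2, 0.2, 7], "rot": [0, 0, 0], "gripper": 1}, {"offset": [0.2, 0.2, 7.6], "rot": [0, 0, 0], "gripper": 1}, {"offset": [0.2, 0.2, 7.6], "rot": [0, 0, 0], "gripper": 1}]}}

```text
time_s: 27.0
eef_pos: [630.0, -13.1, 97.2]
ee_rot: [-0.0, -0.048, 0.999, 0.0]
force: [-0.7, -0.5, -1.0]
grip_width: 0.199
grip_force: 59.5
```

```bash
python3 - <<'E'
from h import *
plan()
keyprof(36,54)
E
```

```text
t 27.0 at [630.  -13.1  97.2] yaw 95.5 J6 -1.87 F [-0.7 -0.5 -1. ] grip 0.199 59.5
-80 19 [-12.1  -2.    7.4] [43.9 46.5 50.8]
-70 35 [-19.7  -6.1   7.6] [42.5 47.  50. ]
-60 37 [-19.6  -9.1   6.3] [40.2 45.2 49.9]
-50 27 [-17.3  -7.6   2.9] [39.8 46.1 49.5]
-40 8 [-10.9  -8.5  -0.9] [39.3 47.7 53.5]
-30 5 [-22.3 -21.1 -16.9] [49.9 52.  53.3]
0 14 [-21.5  -4.5  11.6] [37.1 49.1 51.8]
10 31 [-12.2  -3.9   8.9] [40.3 48.  52.4]
20 45 [-19.7   0.4  22.8] [41.7 49.4 52.9]
30 40 [-17.   -2.3  17.2] [38.1 48.2 53.1]
40 49 [-21.5  -3.1  17.7] [42.1 46.7 51.4]
50 46 [-22.    0.4  19.8] [39.6 45.7 50.2]
60 39 [-22.    8.4  19.1] [37.5 46.3 49.7]
70 36 [-22.3  -0.6  19. ] [38.3 46.1 49.1]
80 11 [-21.1  10.4  18.8] [38.9 44.6 45.9]
90 13 [-34.8 -22.8  31.3] [37.6 42.7 50.8]
```

Call:
{"name": "step_arm", "arguments": {"plan": [{"offset": [0, 0, 0.15], "rot": [0, 0, 0], "gripper": 1}, {"offset": [0, 0, 0.15], "rot": [0, 0, 0], "gripper": 1}, {"offset": [0, 0, 0.15], "rot": [0, 0, 0], "gripper": 4.5}, {"offset": [0, 0, 0.15], "rot": [0, 0, 0], "gripper": 4.5}, {"offset": [0, 0, 0.15], "rot": [0, 0, 0], "gripper": 4.5}, {"offset": [0, 0, 0.15], "rot": [0, 0, 0], "gripper": 4.5}, {"offset": [0, 0, -3], "rot": [0, 0, 0], "gripper": 4.5}, {"offset": [0, 0, -7], "rot": [0, 0, 0], "gripper": 4.5}, {"offset": [0, 0, -12], "rot": [0, 0, 0], "gripper": 4.5}, {"offset": [0, 0, -12], "rot": [0, 0, 0], "gripper": 0}, {"offset": [0, 0, -12], "rot": [0, 0, 0], "gripper": 0}, {"offset": [0, 0, -12], "rot": [0, 0, 0], "gripper": 0}]}}

```text
time_s: 28.25
eef_pos: [629.6, -13.0, 216.0]
ee_rot: [-0.001, -0.048, 0.999, 0.0]
force: [-1.1, 0.4, 0.1]
grip_width: 0.021
grip_force: 0.0
```

```bash
python3 - <<'E'
from h import *
plan(ctr(30,45)+[217,95.5])
keyprof(36,54)
stack(116)
E
```

```text
t 28.2 at [629.6 -13.  216. ] yaw 95.6 J6 -1.87 F [-1.1  0.4  0.1] grip 0.021 0.0
[605.9, -266.295, 217, 95.5] -> [4.8, -25.0, -0.1] [0.0, -0.1, 0.1] rows 5.1
-80 19 [-13.3  -2.1   7.8] [41.2 45.4 48.1]
-70 32 [-19.6  -8.1   4.2] [41.1 44.6 48.7]
-60 32 [-20.7  -9.4   2.9] [40.  45.6 50.1]
-50 28 [-16.5  -7.5   3.1] [39.6 45.5 49. ]
-40 24 [-13.2  -3.7   8.2] [40.6 47.8 50.4]
-30 54 [-22.4  -2.   17.8] [38.2 47.6 53.2]
-20 23 [-9.6 -2.5  6.7] [40.8 48.3 50.7]
-10 30 [-10.2  -3.3   7.8] [39.9 48.5 52.1]
0 24 [-10.4  -1.3   5.9] [42.1 48.1 51.7]
10 26 [-9.8 -2.1  5.9] [41.  48.9 52.4]
20 45 [-19.   -0.7  19.7] [41.5 47.8 52.3]
30 34 [-21.8  -3.5  17.6] [36.5 46.9 51.8]
40 51 [-21.7  -2.4  18. ] [41.6 46.  51.7]
50 43 [-21.9   0.8  19.6] [39.  45.  48.4]
60 36 [-23.2 -13.4  19.2] [39.  45.6 49.5]
70 32 [-22.2   9.5  17.8] [37.1 44.1 49.2]
80 12 [-22.   -1.7  18.2] [39.6 45.1 48. ]
90 8 [-35.1 -27.4  22.6] [37.2 46.7 52.1]
scene [([422, 169], [559.1, 304.1], 123, 68, -16.2, 116.2, 790)]
top [([204, 165], [559.4, 304.0], 125, 67, -15.7, 116.9, 887)]
```

Bar tops are near 48 mm and level, so the key is seated in both saddles with its disc out. Column top centre is (559.3,304). On to the plunger.

Call:
{"name": "step_arm", "arguments": {"plan": [{"offset": [4.8, -25, 0], "rot": [0, 0, 0], "gripper": 0}, {"offset": [4.8, -25, 0], "rot": [0, 0, 0], "gripper": 0}, {"offset": [4.8, -25, 0], "rot": [0, 0, 0], "gripper": 0}, {"offset": [4.8, -25, 0], "rot": [0, 0, 0], "gripper": 0}, {"offset": [4.8, -25, 0], "rot": [0, 0, 0], "gripper": 0}, {"offset": [4.8, -25, 0], "rot": [0, 0, 0], "gripper": 0}, {"offset": [4.8, -25, 2], "rot": [0, 0, 0], "gripper": 0}, {"offset": [4.8, -25, 3.5], "rot": [0, 0, 0], "gripper": 0}, {"offset": [4.8, -25, 3.5], "rot": [0, 0, 0], "gripper": 0}, {"offset": [4.8, -25, 3.5], "rot": [0, 0, 0], "gripper": 0}]}}

```text
time_s: 29.4
eef_pos: [606.6, -266.1, 182.3]
ee_rot: [-0.0, -0.049, 0.999, 0.0]
force: [0.6, 0.2, -0.2]
grip_width: -0.001
grip_force: 0.0
```

```bash
python3 - <<'E'
from h import *
plan(ctr(30,45)+[169,95.5])
c=capture("scene"); W=world(c); print([b for b in blobs(W,36,52,15) if 500<b[1][0]<730 and abs(b[1][1])<80])
im=cv2.cvtColor(c["color"],cv2.COLOR_RGB2BGR)[140:360,210:470]; cv2.imwrite("pics/k3.png",cv2.resize(im,None,fx=3,fy=2.7,interpolation=cv2.INTER_CUBIC))
stack(116)
E
```

```text
t 29.4 at [ 606.6 -266.1  182.3] yaw 95.6 J6 -2.26 F [ 0.6  0.2 -0.2] grip -0.001 0.0
[605.9, -266.295, 169, 95.5] -> [0.1, -0.0, 1.3] [0.0, -0.0, 0.1] rows 0.3
[([356, 262], [634.3, -14.1], 162, 46, 5.3, 46.3, 585)]
scene [([422, 169], [560.1, 304.4], 122, 70, -16.0, 116.2, 790)]
top [([204, 165], [558.6, 304.2], 123, 67, -15.5, 116.9, 887)]
```

View pics/k3.png

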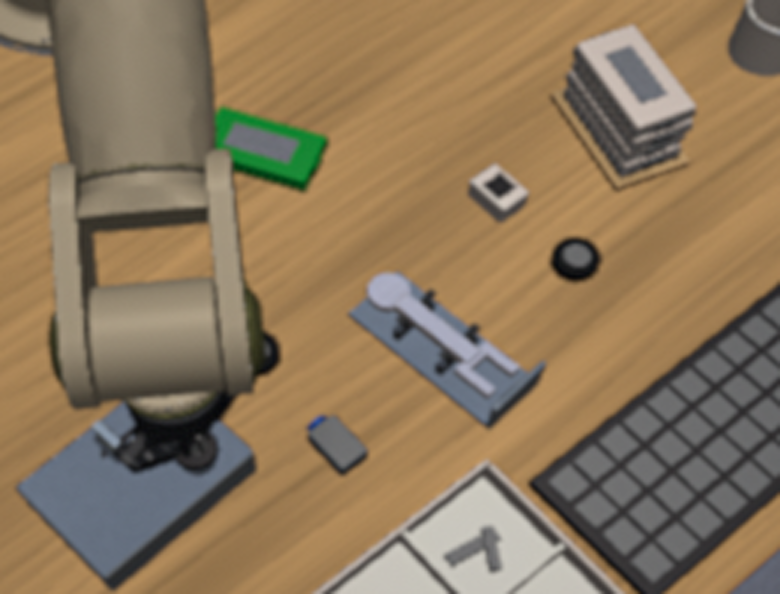

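Column square, key seated with its disc (388,290) out, gripper over the plunger (195,450). Press.

Call:
{"name": "step_arm", "arguments": {"plan": [{"offset": [0, 0, 1], "rot": [0, 0, 0], "gripper": 0}, {"offset": [0, 0, 1.8], "rot": [0, 0, 0], "gripper": 0}, {"offset": [0, 0, 2.4], "rot": [0, 0, 0], "gripper": 0}, {"offset": [0, 0, 2.9], "rot": [0, 0, 0], "gripper": 0}, {"offset": [0, 0, 3.1], "rot": [0, 0, 0], "gripper": 0}, {"offset": [0, 0, 3.1], "rot": [0, 0, 0], "gripper": 0}]}}

```text
time_s: 30.15
eef_pos: [606.7, -266.7, 151.9]
ee_rot: [0.001, -0.049, 0.999, -0.0]
force: [-0.8, 1.5, 8.7]
grip_width: 0.002
grip_force: 4.1
```

Call:
{"name": "step_arm", "arguments": {"plan": [{"offset": [0, 0, 0.2], "rot": [0, 0, 0], "gripper": 0}, {"offset": [0, 0, 0.3], "rot": [0, 0, 0], "gripper": 0}, {"offset": [0, 0, 0.3], "rot": [0, 0, 0], "gripper": 0}, {"offset": [0, 0, 0.3], "rot": [0, 0, 0], "gripper": 0}]}}

```text
time_s: 30.55
eef_pos: [606.8, -266.7, 150.6]
ee_rot: [0.001, -0.049, 0.999, -0.001]
force: [-4.3, 3.8, 16.9]
grip_width: -0.001
grip_force: 8.4
```

```bash
python3 - <<'E'
from h import *
W=world(capture("scene")); print([b for b in blobs(W,36,52,15) if 500<b[1][0]<730 and abs(b[1][1])<80])
E
```

```text
[([356, 262], [634.6, -15.5], 161, 44, 6.1, 45.7, 571)]
```

Hard stop reached (17 N, well above the 9 N spring) with column and key in place. Retreat and check.

Call:
{"name": "step_arm", "arguments": {"plan": [{"offset": [0, 0, -2], "rot": [0, 0, 0], "gripper": 0}, {"offset": [0, 0, -5], "rot": [0, 0, 0], "gripper": 0}, {"offset": [0, 0, -9], "rot": [0, 0, 0], "gripper": 0}, {"offset": [0, 0, -13], "rot": [0, 0, 0], "gripper": 0}, {"offset": [5, 0, -15], "rot": [0, 0, 0], "gripper": 0}, {"offset": [10, 0, -15], "rot": [0, 0, 0], "gripper": 0}, {"offset": [14, 0, -15], "rot": [0, 0, 0], "gripper": 0}, {"offset": [14, 0, -15], "rot": [0, 0, 0], "gripper": 0}, {"offset": [14, 0, -15], "rot": [0, 0, 0], "gripper": 0}]}}

```text
time_s: 31.5
eef_pos: [466.8, -280.3, 298.4]
ee_rot: [0.0, -0.048, 0.999, 0.0]
force: [0.5, 0.7, 1.3]
grip_width: 0.0
grip_force: 0.0
```

```bash
python3 - <<'E'
from h import *
plan()
c=capture("scene"); W=world(c); print([b for b in blobs(W,36,52,15) if 500<b[1][0]<730 and abs(b[1][1])<80])
print([b for b in blobs(W,80,110,8) if -400<b[1][1]<-200]); stack(116)
save(c,"end.png")
E
```

```text
t 31.5 at [ 466.8 -280.3  298.4] yaw 95.5 J6 -2.42 F [0.5 0.7 1.3] grip 0.0 0.0
[([356, 262], [635.0, -15.2], 159, 44, 5.8, 46.0, 573)]
[([62, 36], [-678.1, -251.9], 180, 24, 87.9, 94.6, 400), ([246, 302], [549.8, -315.6], 31, 8, 3.6, 99.5, 55), ([275, 306], [606.3, -265.8], 38, 38, 32.2, 96.2, 201)]
scene [([422, 169], [559.8, 304.1], 124, 68, -15.6, 116.4, 796)]
top [([205, 165], [559.8, 304.1], 125, 68, -15.9, 117.0, 887)]
```

View pics/end.png

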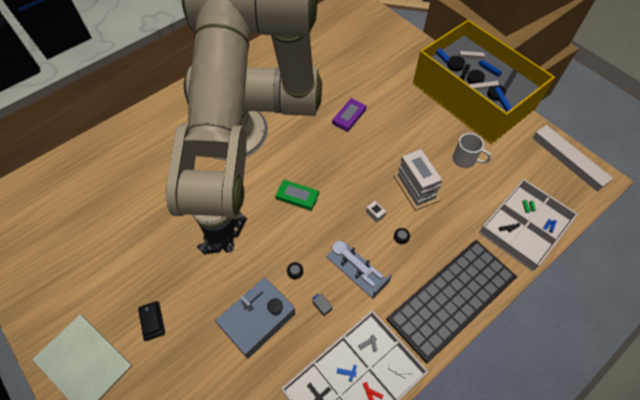

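The plunger is back up at z 96 (275,306) and the tab is at rest (246,302). The column (420,178) and the key with its disc out (342,248) are in order, the bystanders have not moved, and the arm is clear. Handing in.

```bash
python3 -c "
from rig import *
print(finish_job())"
```

```text
the job is handed in; nothing more can be done
None
```

I handed the job in after about 31 s of robot time: the reset tab was pushed fully home, all four white cases stand in one column on the stand, the key lies reversed in its cradle with the disc out, and the plunger was pressed to its stop and came back up; the final pictures show everything in order, but the hand-in returned no verdict.

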